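Store two amber samples in the light-tight crate

TASK

Put the two amber sample bottles away in the covered, inclined crate, one to a cell, each base first and all the way down to the cell's floor. Only two of the four cells are free and the flaps hide which: feel for them by pushing in through the flaps, and go on to another cell where you are stopped part way. Do not let a bottle fall, leave both standing in the crate on their own, and do not disturb the beaker, the water bottle or the carton.

Things in the scene. Friction and masses are not known exactly. Their poses are not given: they have to be found in the camera images.
- crate: grey crate, 84 x 320 mm, on a low stand: four cells in a row along y, 68 (x) x 64 (y) mm inside, 105 mm deep, 16 mm partitions, 8 mm outer walls. Origin: mid-row on the cells' floor. z runs up the cells' axis, 25 deg from vertical, leaning to the robot; x up the slope away from it; y level. Two cells, unknown which, hold an unseen loose jar 65 mm high; two are empty
- cell1 (a point): mouth centre of cell 1 (crate y = -120 mm), on top of its shut flaps, 105 mm above the cell floor along crate z. Each mouth is closed by two white flaps, 31 (x) x 60 (y) x 4 mm, hinged 32 mm either side of the centre in x; they swing inward up to 86 deg under 1 to 2 N and spring shut
- cell2 (a point): mouth centre of cell 2 (crate y = -40 mm), likewise. In a cell with a jar, a bottle pushed in through the flaps stops firmly about 40 mm below the mouth
- cell3 (a point): mouth centre of cell 3 (crate y = +40 mm), likewise. In an empty cell a bottle goes down to the floor and then stands 60 mm out of the mouth, the flaps folded either side of it
- cell4 (a point): mouth centre of cell 4 (crate y = +120 mm), likewise
- bottle1: first amber sample bottle, upright, closed: round body 50 mm across and 121 mm high, black round cap 46 mm across from 122 mm to the top at 165 mm (the cap is where to grip it); mass about 0.3 kg. Origin: centre of its underside; z runs up its axis to the cap.
- bottle2: second amber sample bottle, upright, closed: round body 50 mm across and 121 mm high, black round cap 46 mm across from 122 mm to the top at 165 mm (the cap is where to grip it); mass about 0.3 kg. Origin: centre of its underside; z runs up its axis to the cap.
- beaker: bystander: empty glass beaker 72 mm across, 90 mm high. Origin: centre of its underside
- water: bystander: clear plastic water bottle with a blue cap, 62 mm across, 190 mm high. Origin: centre of its underside
- wipes: bystander: carton 110 x 120 mm, 70 mm high. Origin: centre of its underside
Things that resemble listed ones, but are neither listed nor needed, are in the scene too. What is shaped like the bottle2 but purple is not meant.

How it is judged:
At the end, for the whole second after the job is handed in: Both bottles stand base down in cells of the crate: each underside centre within 12 mm of the cell floor (crate z), within 20 mm of the row's middle line (crate x), within 145 mm of the crate's centre along the row, axis within 0.25 rad of the cells' axis, at rest (under 0.02 m/s) (z of bottle1 in the frame of crate between -0.006 and 0.012 m and x of bottle1 in the frame of crate between -0.02 and 0.02 m and y of bottle1 in the frame of crate between -0.145 and 0.145 m and angle between the z axis of each of bottle1, bottle2 and the z axis of crate, either way round below 0.25 rad and linear speed of each of bottle1, bottle2 below 0.02 m/s and z of bottle2 in the frame of crate between -0.006 and 0.012 m and x of bottle2 in the frame of crate between -0.02 and 0.02 m and y of bottle2 in the frame of crate between -0.145 and 0.145 m); the robot touches nothing.
It fails at once if beaker is shifted more than 30 mm or tipped (distance of beaker from where it was at the start of the episode above 0.03 m or angle between beaker's own z axis and vertical above 0.4 rad).
It fails at once if water is shifted more than 30 mm or tipped (distance of water from where it was at the start of the episode above 0.03 m or angle between water's own z axis and vertical above 0.4 rad).
It fails at once if wipes is shifted more than 30 mm or tipped (distance of wipes from where it was at the start of the episode above 0.03 m or angle between wipes's own z axis and vertical above 0.4 rad).
It fails at once if a bottle is let fall: faster than 0.5 m/s while the fingers do not hold it ((linear speed of bottle1 above 0.5 m/s and contact force between bottle1 and the fingers below 0.1 N) or (linear speed of bottle2 above 0.5 m/s and contact force between bottle2 and the fingers below 0.1 N)).
It also fails if it takes over 72 s, if anything falls off the work surface, if the arm or the gripper's body presses on something with over 40 N, if the wrist force passes 120 N, or if a joint passes its speed limit or range.

ROBOT

A 6-joint arm with a two-finger parallel gripper is mounted at the origin on the work surface. World frame = base frame: x ahead of the robot, y to its left, z up, the work surface at z = 0. Lengths are in m, angles in rad, forces in N, time in s.
With the tool pointing down it reaches from about 0.325 to 0.775 m from the base axis. Payload 9.3 kg.
Tool frame: the origin (TCP) lies midway between the tips of the shut fingers; the grasp point (between the pads) lies ctrl.hold_point_z behind it (ctrl.hold_point_z is the distance from the TCP to the grasp point, in m); z points along the fingers, y is the direction in which the jaws open and shut (so a half turn about z gives the same grasp; the last joint's range is limited). The gripper opens to 85 mm and grips with 20 to 120 N. Pads are 22 mm wide; open, the fingers measure 114 mm over their backs; the gripper's body (76 mm by 85 mm) begins 54 mm behind the grasp point. The pads swing forward as they close: fully open they stand 13 mm farther back than shut.
Start: joints at [1.032, 0.259, 0.021, 1.334, 0, 1.418], TCP at [0.207, 0.51, 0.231] pointing down, gripper open.
Joint ranges: [-3.04, 3.04], [-0.91, 1.82], [-1.04, 1.36], [-1.92, 1.95], [-1.52, 1.45], [-3.14, 3.14]. Speed limits (rad/s): [2.22, 2.22, 2.79, 3.14, 3.14, 3.14].

INTERFACE

Orientations are given as a rotation vector (axis times angle).
In Python, from bench import telemetry, capture, calibration, ticket, ctrl gives the robot as it stands.
- The arm moves only by the shell command python3 -m inch 'ROWS' [FORCE]. ROWS is JSON, a list of rows, each an object with "jaw": the finger opening in mm, from 0 to 85.4; "linear": the shift along the tool's x, y, z in mm, a list of three; "roll": the turn about the tool's z in rad. A call has 1 to 20 rows; each row shifts and turns the commanded pose from where the row before left it, along the tool's axes as they then stand; what a row does not reach is not made up. A row lasts 1/10 s, in which the tool goes at most 50 mm and 8.59 degrees, less where a joint would pass 70% of its speed; a pose out of reach is approached as far as the arm can. A call with a gripper value outside its range is refused whole. The fingers move at their own pace and stop on an object; FORCE is the grip in N (left out, the last holds). Time passes only in rows, so rows that do not move let the fingers close. It gives the time, the measured TCP pose, the force and the opening at its end, in the units of the state.
- telemetry.get_state(): the state, without advancing time (a new reading comes with each control period).
- capture(name): name is "side" or "top"; returns the picture (384x512x3 uint8, blue, green, red); there is no depth.
- calibration(name): a dict with "fx", "fy", "cx", "cy" (pixels), "eye" and "orientation" of the camera in the world. Camera axes: x right, y up, looking along -z (the intrinsics and any distortion apply to the point x, -y, -z); pixel columns grow to the right and rows downward; lengths in m; the calibration is good to about 2 mm. A picture is of the moment at which its call begins. calibration takes no time and is no camera call.
- ticket.sign_off(): hands the job in, once; it reports no verdict.
The state is a dict: "t": time; "joints": joint angles; "joint_vel": joint speeds; "tau": joint torques, N m; "eef_pos": TCP position; "eef_rot": TCP orientation; "force": force on the tool from outside, world axes, zero at the start; "wrist_torque": the same for the moment, N m; "finger_gap": finger opening in m.
Only numpy, scipy, OpenCV 4.12 (cv2) and the standard library are available. Lean on these libraries where they do the work, as an engineer would, in place of code of your own. Each camera call takes 0.05 s, during which the arm holds its last target. There are 200 camera calls.

## Working session

There is one attempt and no reset: what is moved stays moved. The work goes in short steps, Python scripts to look and compute and a shell command to move; the robot and the scene stay as the last step left them, time stands still between calls to the robot, and variables do not carry over. Pictures are saved under pics/ and viewed, about 8 in all and at most 12, crops included, and the job is handed in when it is done.

```bash
ls; mkdir -p pics
python3 - <<'E'
from bench import telemetry, capture, calibration, ctrl
import cv2,numpy as np
print(telemetry.get_state(), ctrl.hold_point_z)
a=[]
for n in ("side","top"):
    print(n,calibration(n)); im=capture(n); cv2.imwrite(f"pics/{n}0.png",im)
E
```

```text
pics
{'t': 0.0, 'joints': array([1.03236843e+00, 2.59213925e-01, 2.07443050e-02, 1.33369929e+00,
       6.73941713e-06, 1.41817626e+00]), 'joint_vel': array([ 0.0009078 ,  0.00115624, -0.00118409,  0.00028024,  0.00110463,
        0.00056083]), 'tau': array([-1.10792847e-03, -5.55649960e+01,  3.44531000e+01,  1.40354637e-02,
       -1.94063296e-04,  6.00293404e-06]), 'eef_pos': array([0.20683379, 0.50931889, 0.23064749]), 'eef_rot': array([-6.02183499e-01, -3.08285822e+00,  2.02473229e-03]), 'force': array([ 0.10942095, -0.41507178, -0.1880851 ]), 'wrist_torque': array([ 0.03910805, -0.00357293,  0.03426396]), 'finger_gap': 0.08538275691427225} 0.0187
side {'fx': 416.37112430536274, 'fy': 416.37112430536274, 'cx': 257.1971859363277, 'cy': 188.09283064426606, 'eye': array([ 0.1709889 , -0.82804246,  0.93532925]), 'orientation': array([ 0.89491422, -0.17168221, -0.38126823])}
top {'fx': 407.9181854256498, 'fy': 407.9181854256498, 'cx': 257.87280011511234, 'cy': 195.94433372002118, 'eye': array([0.41750474, 0.14155587, 1.25319893]), 'orientation': array([ 0.09917399, -0.09469782, -1.56542554])}
```

View pics/side0.png

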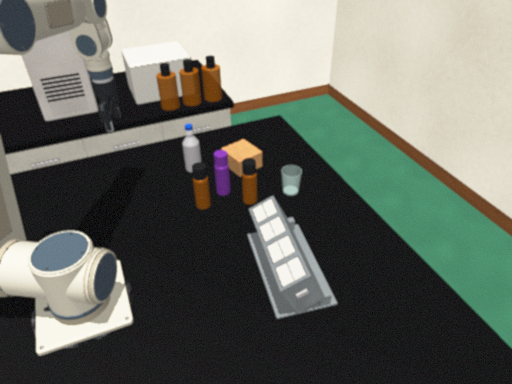

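View pics/top0.png

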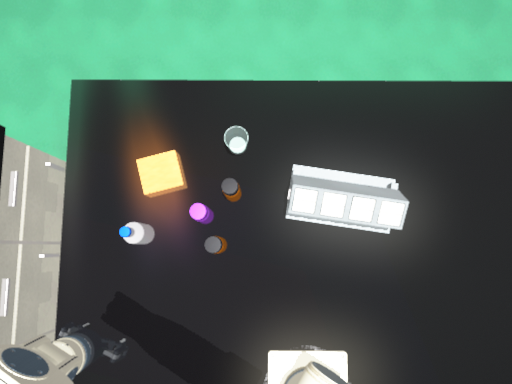

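The top view shows two amber bottles, with caps at about (213,245) and (231,187). In the side view they are at (202,187) and (250,183). The same-shaped purple bottle (200,212) and the ambers on the rear counter, side (170–210,85), are lookalikes. The crate's flaps run from (304,200) to (391,211). Next I'll segment these and triangulate.

```bash
cat > h.py <<'E'
import numpy as np,cv2
from scipy.spatial.transform import Rotation as R
from bench import calibration
def ray(n,p):
    c=calibration(n); d=R.from_rotvec(c["orientation"]).apply([(p[0]-c["cx"])/c["fx"],-(p[1]-c["cy"])/c["fy"],-1]); return c["eye"],d/np.linalg.norm(d)
def plane(n,p,z):
    e,d=ray(n,p); return e+d*(z-e[2])/d[2]
def tri(a,b):
    (e,d),(f,g)=ray("top",a),ray("side",b)
    s=np.linalg.lstsq(np.c_[d,-g],f-e,rcond=None)[0]; P,Q=e+s[0]*d,f+s[1]*g
    return (P+Q)/2,np.linalg.norm(P-Q)
def proj(n,P):
    c=calibration(n); q=R.from_rotvec(c["orientation"]).inv().apply(np.array(P)-c["eye"]); return np.array([c["cx"]-c["fx"]*q[0]/q[2],c["cy"]+c["fy"]*q[1]/q[2]])
def blobs(m,lo=15):
    k,l,s,c=cv2.connectedComponentsWithStats(m.astype(np.uint8),connectivity=4)
    return [(c[i].round(1).tolist(),s[i].tolist()) for i in range(1,k) if s[i][4]>lo]
E
python3 - <<'E'
from h import *
for n,roi in (("top",(285,160,415,240)),("side",(240,190,340,315))):
    im=cv2.imread(f"pics/{n}0.png"); x0,y0,x1,y1=roi
    g=im.min(2); m=np.zeros_like(g); m[y0:y1,x0:x1]=g[y0:y1,x0:x1]>225
    print(n,"white",blobs(m,30))
    h=cv2.cvtColor(im,cv2.COLOR_BGR2HSV)
    a=(h[...,0]<15)&(h[...,1]>150)&(h[...,2]>50)
    print(n,"amber",blobs(a,40))
t=cv2.imread("pics/top0.png"); s=cv2.imread("pics/side0.png")
A=cv2.resize(t[165:265,180:280],None,fx=4,fy=4,interpolation=2); B=cv2.resize(s[140:240,180:280],None,fx=4,fy=4,interpolation=2)
C=cv2.resize(t[160:240,280:420],None,fx=4,fy=4,interpolation=2)[:,:560]; D=cv2.resize(s[190:310,240:340],None,fx=2,fy=2,interpolation=2)
o=np.zeros((800//1,800,3),np.uint8)[:600]; o[:400,:400]=A;o[:400,400:]=B
o=cv2.resize(o[:400],None,fx=1,fy=1); cv2.imwrite("pics/crop.png",o)
E
```

```text
top white [([343.3, 176.4], [293, 165, 105, 25, 948]), ([346.8, 208.1], [286, 185, 122, 48, 3262])]
top amber [([234.1, 197.7], [226, 192, 15, 10, 56])]
side white [([269.0, 207.7], [263, 200, 13, 16, 128]), ([259.4, 213.0], [254, 206, 12, 15, 124]), ([272.0, 228.6], [260, 218, 25, 23, 292]), ([285.8, 245.9], [279, 237, 15, 19, 175]), ([275.0, 251.6], [268, 242, 15, 20, 174]), ([295.9, 268.1], [288, 258, 17, 21, 208]), ([284.4, 274.3], [277, 264, 16, 22, 210])]
side amber [([387.4, 147.0], [231, 86, 281, 148, 2545])]
```

View pics/crop.png

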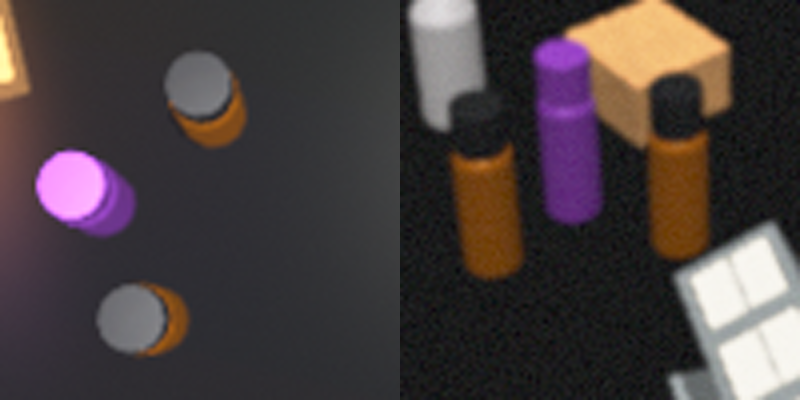

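Crop: amber bottles with black caps at top pixels (213,244.5) and (229.5,186). The purple bottle lies between them at (198,211). The two on-table ambers are the ones meant, because they are amber, upright and on the work surface.

Run:
```python
from h import *
t=cv2.imread("pics/top0.png"); g=t.min(2)
for T in (235,245,252):
    m=np.zeros_like(g); m[180:235,285:410]=g[180:235,285:410]>T; print(T,blobs(m,80))
hsv=cv2.cvtColor(t,cv2.COLOR_BGR2HSV)
for (u,v) in ((213,244),(229,186)):
    m=np.zeros_like(g); w=slice(v-14,v+15),slice(u-14,u+15); print(t[v,u],t[v-13,u-12])
    m[w]=(g[w]>75)&(hsv[...,1][w]<60); b=blobs(m,60); print(b)
    for c,s in b: print(plane("top",c,.165))
for p in ((202.5,171),(250,168)): print(plane("side",p,.165))  # rough
# carton, water, purple, beaker for clearance
print("purple",plane("top",(198,211.5),.165),"water",plane("top",(126,232),.19),"beaker",plane("top",(236,138),.09))
```

```text
235 [([373.9, 182.3], [339, 180, 59, 9, 245]), ([304.4, 200.3], [292, 188, 26, 26, 526]), ([332.7, 204.2], [318, 192, 29, 26, 547]), ([361.8, 208.8], [349, 197, 27, 25, 526]), ([390.4, 212.8], [377, 199, 28, 28, 546]), ([333.4, 223.2], [286, 216, 103, 17, 208])]
245 [([304.2, 200.3], [292, 188, 26, 26, 503]), ([332.9, 204.5], [320, 192, 26, 26, 511]), ([361.6, 208.9], [349, 197, 26, 25, 509]), ([390.4, 213.0], [378, 201, 27, 25, 514]), ([337.5, 224.0], [287, 216, 102, 17, 137])]
252 [([304.2, 200.3], [292, 189, 25, 24, 473]), ([332.9, 204.4], [321, 193, 25, 24, 479]), ([361.6, 208.8], [349, 197, 26, 25, 476]), ([390.4, 213.1], [378, 201, 26, 25, 483])]
[126 122 122] [54 46 50]
[([212.4, 244.2], [204, 236, 17, 17, 224])]
[0.42334365 0.26496207 0.165     ]
[116 113 113] [48 47 50]
[([229.2, 185.5], [221, 178, 17, 16, 213])]
[0.580722   0.22232345 0.165     ]
[0.42414811 0.22912689 0.165     ]
[0.5679029  0.18274413 0.165     ]
purple [0.51012868 0.30500171 0.165     ] water [0.45395823 0.48738207 0.19      ] beaker [0.73249713 0.20968207 0.09      ]
```

Run:
```python
from h import *
for n,a,b in (("A",(212.4,244.2),(199.5,165.8)),("B",(229.2,185.5),(249,161.5))): print(n,tri(a,b))
T=[(390.4,213),(361.6,208.8),(332.9,204.4),(304.2,200.3)]; S=[(290.1,271.2),(280.4,248.7),(272,228.6),(264.2,210.4)]
P=[]
for a,b in zip(T,S): p,e=tri(a,b); P.append(p); print(p.round(4),round(e,4))
P=np.array(P); d=P[3]-P[0]; print("len",np.linalg.norm(d),"yaw",np.arctan2(-d[0],d[1]), d/np.linalg.norm(d), P.mean(0))
```

```text
A (array([0.42409879, 0.26511872, 0.161983  ]), np.float64(0.0015233794970219874))
B (array([0.58098369, 0.22265793, 0.16149318]), np.float64(0.0005448816570294132))
[ 0.5101 -0.2212  0.1274] 0.0015
[ 0.5214 -0.142   0.1273] 0.0018
[ 0.5334 -0.0629  0.1268] 0.0018
[0.5447 0.0165 0.1268] 0.0017
len 0.24026262302077322 yaw -0.14440302461650903 [ 0.14390124  0.98958884 -0.00252344] [ 0.52740355 -0.10240485  0.12706893]
```

```bash
cat >> h.py <<'E'
YC=np.array([.1439,.9896,0]);XH=np.array([.9896,-.1439,0])
c,s=np.cos(np.radians(25)),np.sin(np.radians(25))
ZC=-s*XH+c*np.array([0,0,1]);XC=c*XH+s*np.array([0,0,1])
MID=np.array([.5274,-.1024,.127])
def mouth(k): return MID+YC*(-.12+.08*(k-1))
def tool():
    from bench import telemetry
    st=telemetry.get_state(); return st,R.from_rotvec(st["eef_rot"])
def go(target,roll=0):
    """mm shift in tool axes as they stand (after a roll if given)"""
    st,r=tool(); r=r*R.from_rotvec([0,0,roll]); return (r.inv().apply(np.array(target)-st["eef_pos"])*1000).round(1)
def rolltocrate():
    st,r=tool(); y=r.inv().apply(YC); a=np.arctan2(-y[0],y[1]); return (a+np.pi/2)%np.pi-np.pi/2
E
python3 - <<'E'
from h import *
st,r=tool(); print(r.as_matrix().round(3)); a=rolltocrate(); print("roll",a)
A=[.4236,.2650,.20]; print(go(A),go(A,a))
E
```

```text
[[-0.926  0.376 -0.001]
 [ 0.376  0.926 -0.001]
 [ 0.    -0.001 -1.   ]]
roll -0.24142106473683933
[-292.8 -144.8   30.8] [-249.7 -210.6   30.8]
```

```bash
python3 -m inch '[{"jaw":85,"linear":[0,0,0],"roll":-0.12},{"jaw":85,"linear":[0,0,0],"roll":-0.1214},{"jaw":85,"linear":[-25,-21,0],"roll":0},{"jaw":85,"linear":[-25,-21,0],"roll":0},{"jaw":85,"linear":[-25,-21,0],"roll":0},{"jaw":85,"linear":[-25,-21,0],"roll":0},{"jaw":85,"linear":[-25,-21,0],"roll":0},{"jaw":85,"linear":[-25,-21,0],"roll":0},{"jaw":85,"linear":[-25,-21,0],"roll":0},{"jaw":85,"linear":[-25,-21,0],"roll":0},{"jaw":85,"linear":[-25,-21,0],"roll":0},{"jaw":85,"linear":[-25,-21,0],"roll":0},{"jaw":85,"linear":[0,0,0],"roll":0},{"jaw":85,"linear":[0,0,0],"roll":0}]' 60
python3 -c "
from h import *
print(rolltocrate(),go([.4236,.265,.124]))"
```

```text
t: 1.5
eef_pos: [0.4243, 0.2653, 0.2309]
eef_rot: [-0.229, -3.132, 0.0]
force: [0.4, -0.3, 0.2]
finger_gap: 0.0847
-0.0018255488600757985 [  0.5  -0.3 106.9]
```

```bash
python3 -m inch '[{"jaw":85,"linear":[0,0,27],"roll":0},{"jaw":85,"linear":[0,0,27],"roll":0},{"jaw":85,"linear":[0,0,27],"roll":0},{"jaw":85,"linear":[0,0,26],"roll":0},{"jaw":85,"linear":[0,0,0],"roll":0},{"jaw":40,"linear":[0,0,0],"roll":0},{"jaw":40,"linear":[0,0,0],"roll":0},{"jaw":40,"linear":[0,0,0],"roll":0},{"jaw":40,"linear":[0,0,0],"roll":0},{"jaw":40,"linear":[0,0,0],"roll":0},{"jaw":40,"linear":[0,0,0],"roll":0}]' 50
```

```text
t: 2.6
eef_pos: [0.4248, 0.2661, 0.1259]
eef_rot: [0.227, 3.131, 0.002]
force: [-1.4, 0.4, 4.5]
finger_gap: 0.0452
```

```bash
python3 -m inch '[{"jaw":40,"linear":[0,0,1],"roll":0},{"jaw":40,"linear":[0,0,1],"roll":0},{"jaw":40,"linear":[6.5,0,-0.9],"roll":0},{"jaw":40,"linear":[6.5,0,-0.7],"roll":0},{"jaw":40,"linear":[6.5,0,-0.4],"roll":0},{"jaw":40,"linear":[6.5,0,-0.1],"roll":0}]' 25
python3 -c "
from h import *
import cv2
from bench import capture
cv2.imwrite('pics/s1.png',cv2.resize(capture('side')[110:240,150:300],None,fx=4,fy=4))"
```

```text
t: 3.2
eef_pos: [0.4005, 0.2697, 0.1268]
eef_rot: [0.227, 3.127, 0.002]
force: [4.8, -2.5, 7.1]
finger_gap: 0.0449
```

View pics/s1.png

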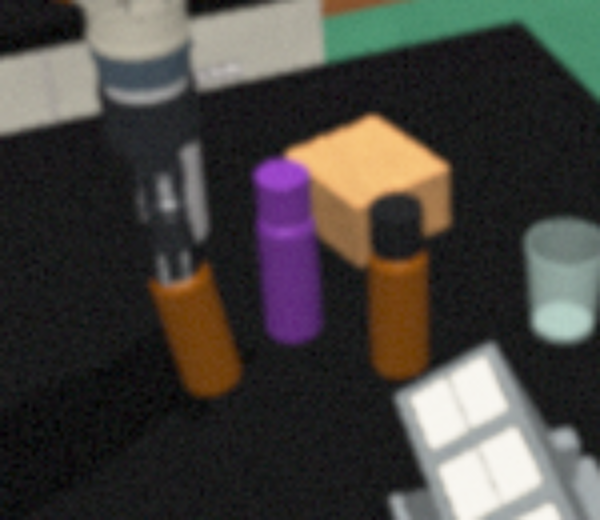

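The bottle is tilting about the jaws as intended: the body runs from crop (180,285) to (212,385), with its base still in place. I'll continue to 25°.

```bash
python3 -m inch '[{"jaw":40,"linear":[6.5,0,0.2],"roll":0},{"jaw":40,"linear":[6.5,0,0.4],"roll":0},{"jaw":40,"linear":[6.5,0,0.8],"roll":0},{"jaw":40,"linear":[6.5,0,1.0],"roll":0},{"jaw":40,"linear":[6.5,0,1.3],"roll":0},{"jaw":40,"linear":[6.5,0,1.6],"roll":0},{"jaw":40,"linear":[1,0,0.4],"roll":0},{"jaw":40,"linear":[0,0,0],"roll":0}]' 25
python3 -m inch '[{"jaw":40,"linear":[0,0,0],"roll":0},{"jaw":40,"linear":[0,0,0],"roll":0},{"jaw":40,"linear":[0,0,-20],"roll":0},{"jaw":40,"linear":[0,0,-40],"roll":0},{"jaw":40,"linear":[0,0,-40],"roll":0},{"jaw":40,"linear":[0,0,-40],"roll":0},{"jaw":40,"linear":[0,0,0],"roll":0},{"jaw":40,"linear":[0,0,0],"roll":0}]' 60
cat >> h.py <<'E'
def look(tag,near):
    """amber body of held bottle: axis and base from both views; near: approx world point of body centre"""
    from bench import capture
    o={}
    for n in("top","side"):
        im=capture(n); cv2.imwrite(f"pics/{tag}_{n}.png",im); h=cv2.cvtColor(im,cv2.COLOR_BGR2HSV)
        m=((h[...,0]<16)&(h[...,1]>140)&(h[...,2]>35)).astype(np.uint8)
        q=proj(n,near); k,l,s,cc=cv2.connectedComponentsWithStats(m,connectivity=4)
        i=min((i for i in range(1,k) if s[i][4]>60),key=lambda i:np.hypot(*(cc[i]-q)))
        pts=np.argwhere(l==i)[:,::-1].astype(np.float32); ce=pts.mean(0); d=np.linalg.svd(pts-ce,full_matrices=False)[2][0]
        if d[1]<0:d=-d
        o[n]=(ce,d,((pts-ce)@d).min(),((pts-ce)@d).max(),len(pts)); print(n,q.round(1),o[n])
    # axis = intersection of the plane of side axis line with vertical crate x-z plane assumption (YC normal)
    ce,d=o["side"][:2]; n1=np.cross(ray("side",ce)[1],ray("side",ce+20*d)[1])
    ax=np.cross(n1,YC); ax/=np.linalg.norm(ax); ax*=np.sign(ax[2]); print("axis",ax.round(3),"tilt deg toward robot",np.degrees(np.arctan2(-ax@XH,ax[2])).round(1))
E
python3 - <<'E'
from h import *
st,_=tool(); g=st["eef_pos"]+[0,0,.022]; look("t1",g-.085*ZC); print(g)
E
```

```text
t: 4.05
eef_pos: [0.3597, 0.2756, 0.1204]
eef_rot: [0.226, 3.13, 0.002]
force: [-0.3, -1.7, 8.7]
finger_gap: 0.0448
t: 4.85
eef_pos: [0.3589, 0.2754, 0.259]
eef_rot: [0.227, 3.132, 0.001]
force: [0.5, -0.7, -4.1]
finger_gap: 0.0447
top [208.4 255.5] (array([210.8481 , 251.37025], dtype=float32), array([0.17428833, 0.98469466], dtype=float32), np.float32(-13.48772), np.float32(16.114155), 316)
side [188.5 156.3] (array([189.25427, 160.11111], dtype=float32), array([0.6314685, 0.7754016], dtype=float32), np.float32(-18.104235), np.float32(18.18652), 468)
axis [-0.442  0.064  0.895] tilt deg toward robot 26.5
[0.35886289 0.2753542  0.28104522]
```

Run:
```python
from h import *
g=np.array([.35886,.27535,.28104])
for p in ((189.25,160.11),(189.25+.6315*18.5,160.11+.7754*18.5)):
    e,d=ray("side",p); t=((g-e)@YC)/(d@YC); P=e+t*d; print(P,((P-g)@XH*1000).round(1),(P-g)[2]*1000, "along",(P-g)@ZC)
for k in (4,3,2,1):
    m=mouth(k); print(k,m, "g at base 15mm above mouth", m+ZC*(.147+.015))
    print(" shift",go(m+ZC*(.162)-[0,0,.022]))
```

```text
[0.39522079 0.27006269 0.18929089] 36.7 -91.74911389693557 along -0.0986814032973881
[0.42631474 0.26554125 0.12638429] 68.2 -154.65570671315515 along -0.1689733137979107
4 [0.544668 0.016352 0.127   ] g at base 15mm above mouth [0.47691587 0.02620399 0.27382186]
 shift [-153.3 -229.1    5.6]
3 [ 0.533156 -0.062816  0.127   ] g at base 15mm above mouth [ 0.46540387 -0.05296401  0.27382186]
 shift [-153.3 -309.1    5.7]
2 [ 0.521644 -0.141984  0.127   ] g at base 15mm above mouth [ 0.45389187 -0.13213201  0.27382186]
 shift [-153.3 -389.1    5.8]
1 [ 0.510132 -0.221152  0.127   ] g at base 15mm above mouth [ 0.44237987 -0.21130001  0.27382186]
 shift [-153.3 -469.1    5.9]
```

```bash
python3 -m inch '[{"jaw":40,"linear":[-6,-12,0],"roll":0},{"jaw":40,"linear":[-12,-19,0],"roll":0},{"jaw":40,"linear":[-12,-19,0],"roll":0},{"jaw":40,"linear":[-12,-19,0],"roll":0},{"jaw":40,"linear":[-12,-19,0],"roll":0},{"jaw":40,"linear":[-14,-19,0],"roll":0},{"jaw":40,"linear":[-14,-19,0],"roll":0},{"jaw":40,"linear":[-14,-19,0],"roll":0},{"jaw":40,"linear":[-14,-19,0],"roll":0},{"jaw":40,"linear":[-14,-19,0],"roll":0},{"jaw":40,"linear":[-14,-19,0],"roll":0},{"jaw":40,"linear":[-13,-19,3],"roll":0},{"jaw":40,"linear":[-6,-8,3],"roll":0},{"jaw":40,"linear":[-6,0,0],"roll":0},{"jaw":40,"linear":[0,0,0],"roll":0},{"jaw":40,"linear":[0,0,0],"roll":0}]'
python3 - <<'E'
from h import *
st,_=tool(); g=st["eef_pos"]+[0,0,.022]; look("c4",g-.085*ZC); print(rolltocrate(),st["force"],st["eef_pos"],go(mouth(4)+ZC*.162-[0,0,.022]))
a=cv2.imread("pics/c4_side.png")[100:250,200:350]; b=cv2.imread("pics/c4_top.png")[130:280,250:400]
cv2.imwrite("pics/c4.png",cv2.resize(np.hstack([a,b]),None,fx=2.6,fy=2.6,interpolation=2))
E
```

```text
t: 6.55
eef_pos: [0.4869, 0.026, 0.2525]
eef_rot: [-0.225, -3.133, -0.0]
force: [0.2, -0.7, -2.6]
finger_gap: 0.045
top [305.5 206.1] (array([233.96774, 195.43549], dtype=float32), array([-0.88759804,  0.4606188 ], dtype=float32), np.float32(-9.273402), np.float32(8.646756), 124)
side [256.6 192.7] (array([256.63196, 195.19516], dtype=float32), array([0.46114776, 0.8873234 ], dtype=float32), np.float32(-21.33418), np.float32(18.379028), 538)
axis [-0.343  0.05   0.938] tilt deg toward robot 20.3
0.0010729443770509661 [ 0.24003407 -0.67780792 -2.6092855 ] [0.48686624 0.02596139 0.25245615] [ 9.8 -1.2  1. ]
```

View pics/c4.png

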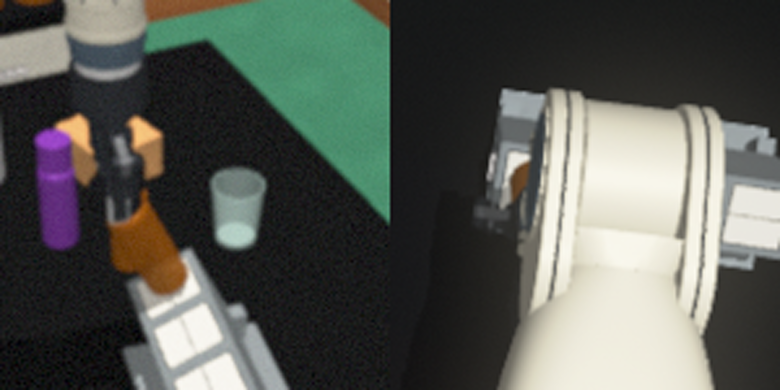

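```bash
python3 -m inch '[{"jaw":40,"linear":[5,-1,0],"roll":0},{"jaw":40,"linear":[5,0,1],"roll":0},{"jaw":40,"linear":[0,0,0],"roll":0},{"jaw":40,"linear":[-2.1,0,4.5],"roll":0},{"jaw":40,"linear":[-2.1,0,4.5],"roll":0},{"jaw":40,"linear":[-2.1,0,4.5],"roll":0},{"jaw":40,"linear":[-2.1,0,4.5],"roll":0},{"jaw":40,"linear":[-2.1,0,4.5],"roll":0},{"jaw":40,"linear":[-2.1,0,4.5],"roll":0},{"jaw":40,"linear":[-2.1,0,4.5],"roll":0},{"jaw":40,"linear":[0,0,0],"roll":0}]'
python3 - <<'E'
from h import *
st,_=tool(); g=st["eef_pos"]+[0,0,.022]; print("depth mm",((mouth(4)-g)@ZC+.147)*1000,"x",(g-mouth(4))@XC*1000, st["force"]@ZC, st["force"]@XC, st["force"])
E
```

```text
t: 7.75
eef_pos: [0.4917, 0.0235, 0.2193]
eef_rot: [-0.227, -3.132, -0.0]
force: [0.4, -0.2, -4.3]
finger_gap: 0.0449
depth mm 20.766633755989556 x -0.15138005766601736 -4.0695242144933985 -1.4297546140747424 [ 0.4063617  -0.15234168 -4.29248189]
```

```bash
cat > d.py <<'E'
from h import *
import sys
k=int(sys.argv[1]); st,_=tool(); g=st["eef_pos"]+[0,0,.022]; f=st["force"]
print("depth",((mouth(k)-g)@ZC*1000+147).round(1),"x",((g-mouth(k))@XC*1000).round(1),"y",((g-mouth(k))@YC*1000).round(1),"Fz,Fx,Fy",(f@ZC).round(1),(f@XC).round(1),(f@YC).round(1))
E
python3 -m inch '[{"jaw":40,"linear":[-1.7,0,3.6],"roll":0},{"jaw":40,"linear":[-1.7,0,3.6],"roll":0},{"jaw":40,"linear":[-1.3,0,2.7],"roll":0},{"jaw":40,"linear":[-1.3,0,2.7],"roll":0}]'; python3 d.py 4
python3 -m inch '[{"jaw":40,"linear":[-1.3,0,2.7],"roll":0},{"jaw":40,"linear":[-1.3,0,2.7],"roll":0},{"jaw":40,"linear":[-0.8,0,1.8],"roll":0}]'; python3 d.py 4
```

```text
t: 8.15
eef_pos: [0.4977, 0.0227, 0.2073]
eef_rot: [-0.227, -3.133, -0.0]
force: [-0.5, -0.0, -4.1]
finger_gap: 0.0448
depth 34.2 x 0.3 y -0.5 Fz,Fx,Fy -3.5 -2.1 -0.1
t: 8.45
eef_pos: [0.5011, 0.0222, 0.2001]
eef_rot: [-0.227, -3.133, 0.0]
force: [-0.5, -0.5, -3.9]
finger_gap: 0.0449
depth 42.2 x 0.3 y -0.5 Fz,Fx,Fy -3.3 -2.0 -0.6
```

```bash
python3 -m inch '[{"jaw":40,"linear":[-0.8,0,1.8],"roll":0},{"jaw":40,"linear":[-0.8,0,1.8],"roll":0},{"jaw":40,"linear":[-0.8,0,1.8],"roll":0}]'; python3 d.py 4
python3 -m inch '[{"jaw":40,"linear":[-0.8,0,1.8],"roll":0},{"jaw":40,"linear":[-0.8,0,1.8],"roll":0},{"jaw":40,"linear":[-0.8,0,1.8],"roll":0}]'; python3 d.py 4
```

```text
t: 8.75
eef_pos: [0.5034, 0.0218, 0.1949]
eef_rot: [0.227, 3.133, -0.0]
force: [-0.2, -0.1, -4.1]
finger_gap: 0.0449
depth 48.0 x 0.3 y -0.5 Fz,Fx,Fy -3.6 -1.9 -0.2
t: 9.05
eef_pos: [0.5058, 0.0215, 0.1894]
eef_rot: [0.227, 3.133, 0.0]
force: [-0.1, 0.3, -3.0]
finger_gap: 0.0449
depth 53.9 x 0.2 y -0.5 Fz,Fx,Fy -2.7 -1.4 0.3
```

```bash
python3 -m inch '[{"jaw":40,"linear":[-1.7,0,3.6],"roll":0},{"jaw":40,"linear":[-1.7,0,3.6],"roll":0},{"jaw":40,"linear":[-1.7,0,3.6],"roll":0},{"jaw":40,"linear":[-1.7,0,3.6],"roll":0}]'; python3 d.py 4
python3 -m inch '[{"jaw":40,"linear":[-1.7,0,3.6],"roll":0},{"jaw":40,"linear":[-1.7,0,3.6],"roll":0},{"jaw":40,"linear":[-1.7,0,3.6],"roll":0},{"jaw":40,"linear":[-1.3,0,2.7],"roll":0}]'; python3 d.py 4
python3 - <<'E'
from bench import capture
import cv2,numpy as np
cv2.imwrite("pics/in4.png",cv2.resize(capture("side")[140:300,200:340],None,fx=4,fy=3.7,interpolation=2))
E
```

```text
t: 9.45
eef_pos: [0.5126, 0.0205, 0.1748]
eef_rot: [-0.227, -3.133, -0.0]
force: [-1.0, -0.8, -3.5]
finger_gap: 0.045
depth 70.1 x 0.2 y -0.5 Fz,Fx,Fy -2.8 -2.3 -0.9
t: 9.85
eef_pos: [0.5189, 0.0196, 0.1613]
eef_rot: [-0.227, -3.133, -0.0]
force: [0.8, 0.2, -4.3]
finger_gap: 0.0449
depth 85.0 x 0.3 y -0.5 Fz,Fx,Fy -4.2 -1.1 0.3
```

View pics/in4.png

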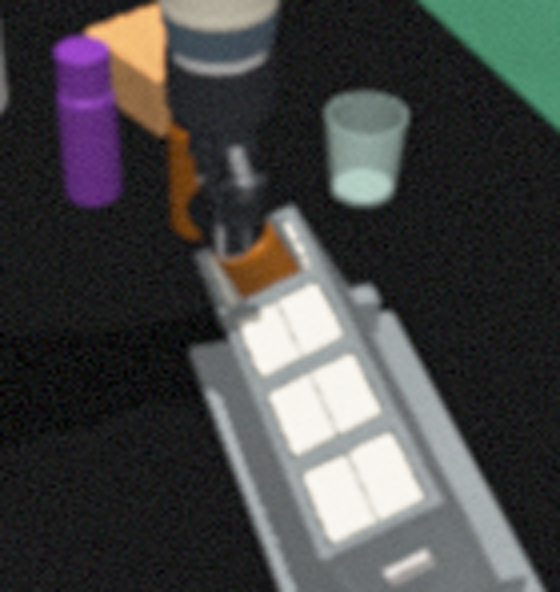

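The bottle is well into cell 4 at crop (260,260), with the flaps folded either side, so that cell is empty. I'll ease it to the floor.

```bash
python3 -m inch '[{"jaw":40,"linear":[-1.7,0,3.6],"roll":0},{"jaw":40,"linear":[-1.3,0,2.7],"roll":0},{"jaw":40,"linear":[-1.3,0,2.7],"roll":0},{"jaw":40,"linear":[-0.8,0,1.8],"roll":0}]'; python3 d.py 4
python3 -m inch '[{"jaw":40,"linear":[-0.8,0,1.8],"roll":0},{"jaw":40,"linear":[-0.8,0,1.8],"roll":0}]'; python3 d.py 4
python3 -m inch '[{"jaw":40,"linear":[-0.8,0,1.8],"roll":0},{"jaw":40,"linear":[0,0,0],"roll":0}]'; python3 d.py 4
```

```text
t: 10.3
eef_pos: [0.5239, 0.0189, 0.1506]
eef_rot: [-0.227, -3.133, -0.0]
force: [-0.3, 0.4, -2.8]
finger_gap: 0.0447
depth 96.8 x 0.4 y -0.5 Fz,Fx,Fy -2.4 -1.5 0.4
t: 10.5
eef_pos: [0.5255, 0.0186, 0.1472]
eef_rot: [0.227, 3.133, -0.0]
force: [-0.3, -0.3, -4.2]
finger_gap: 0.0445
depth 100.6 x 0.3 y -0.5 Fz,Fx,Fy -3.7 -2.0 -0.4
t: 10.7
eef_pos: [0.5262, 0.0185, 0.1455]
eef_rot: [-0.227, -3.133, 0.0]
force: [-0.8, -0.0, -3.0]
finger_gap: 0.0451
depth 102.4 x 0.3 y -0.5 Fz,Fx,Fy -2.4 -2.0 -0.1
```

```bash
python3 -m inch '[{"jaw":40,"linear":[-0.8,0,1.8],"roll":0},{"jaw":40,"linear":[0,0,0],"roll":0}]'; python3 d.py 4
python3 -m inch '[{"jaw":40,"linear":[-0.8,0,1.8],"roll":0},{"jaw":40,"linear":[0,0,0],"roll":0}]'; python3 d.py 4
python3 -m inch '[{"jaw":40,"linear":[-0.4,0,0.9],"roll":0},{"jaw":40,"linear":[0,0,0],"roll":0}]'; python3 d.py 4
```

```text
t: 10.9
eef_pos: [0.5262, 0.0185, 0.1453]
eef_rot: [0.227, 3.133, -0.0]
force: [-11.5, 0.7, 15.5]
finger_gap: 0.045
depth 102.6 x 0.2 y -0.5 Fz,Fx,Fy 18.9 -3.9 -1.0
t: 11.1
eef_pos: [0.5261, 0.0186, 0.1451]
eef_rot: [0.226, 3.133, -0.001]
force: [-21.7, 1.8, 34.4]
finger_gap: 0.0448
depth 102.7 x 0.0 y -0.4 Fz,Fx,Fy 40.3 -5.2 -1.4
t: 11.3
eef_pos: [0.5261, 0.0186, 0.145]
eef_rot: [0.226, 3.133, -0.001]
force: [-26.0, 2.4, 42.9]
finger_gap: 0.0448
depth 102.8 x -0.0 y -0.4 Fz,Fx,Fy 49.9 -5.5 -1.4
```

```bash
python3 -m inch '[{"jaw":40,"linear":[1.0,0,-2.2],"roll":0},{"jaw":40,"linear":[0,0,0],"roll":0},{"jaw":52,"linear":[0,0,0],"roll":0},{"jaw":62,"linear":[0,0,0],"roll":0},{"jaw":62,"linear":[0,0,0],"roll":0},{"jaw":62,"linear":[0,0,0],"roll":0}]'; python3 d.py 4
python3 -m inch '[{"jaw":62,"linear":[0,0,-10],"roll":0},{"jaw":62,"linear":[0,0,-30],"roll":0},{"jaw":62,"linear":[0,0,-30],"roll":0},{"jaw":62,"linear":[0,0,-20],"roll":0},{"jaw":85,"linear":[0,0,0],"roll":0},{"jaw":85,"linear":[0,0,0],"roll":0}]'; python3 d.py 4
python3 -c "
from h import *
print(go([.5808,.2225,.245]),go([.5808,.2225,.126]))"
```

```text
t: 11.9
eef_pos: [0.5274, 0.0183, 0.1431]
eef_rot: [0.227, 3.133, -0.0]
force: [-0.6, -0.4, 0.2]
finger_gap: 0.0621
depth 105.2 x 0.4 y -0.5 Fz,Fx,Fy 0.5 -0.4 -0.5
t: 12.5
eef_pos: [0.5273, 0.0184, 0.2335]
eef_rot: [0.227, 3.133, -0.0]
force: [-0.2, -0.5, -0.2]
finger_gap: 0.0848
depth 23.2 x 38.5 y -0.5 Fz,Fx,Fy -0.1 -0.2 -0.5
[-23.6 209.7 -11.5] [-23.5 209.7 107.5]
```

```bash
python3 -m inch '[{"jaw":85,"linear":[-2,20,0],"roll":0},{"jaw":85,"linear":[-3,30,0],"roll":0},{"jaw":85,"linear":[-4,35,0],"roll":0},{"jaw":85,"linear":[-4,35,0],"roll":0},{"jaw":85,"linear":[-4,35,0],"roll":0},{"jaw":85,"linear":[-4,35,0],"roll":0},{"jaw":85,"linear":[-2.5,19.7,0],"roll":0},{"jaw":85,"linear":[0,0,0],"roll":0},{"jaw":85,"linear":[0,0,0],"roll":0}]'
python3 - <<'E'
from h import *
from bench import capture
print(rolltocrate(),go([.5808,.2225,.126]))
cv2.imwrite("pics/b.png",cv2.resize(capture("side")[120:300,180:330],None,fx=4,fy=3.3,interpolation=2))
E
```

```text
t: 13.4
eef_pos: [0.5802, 0.2226, 0.2319]
eef_rot: [-0.225, -3.131, 0.001]
force: [-0.1, -0.5, 0.1]
finger_gap: 0.0848
0.0009600507031348737 [-8.000e-01  1.000e-01  1.059e+02]
```

View pics/b.png

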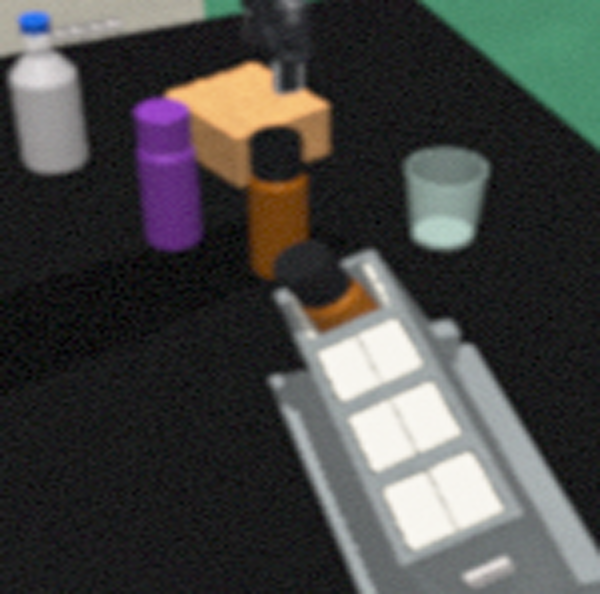

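Bottle 1 stands in cell 4, cap at (312,270), and everything else is where it was. Now I'll grasp bottle 2 and carry it to a clear spot for the tilt.

```bash
python3 -m inch '[{"jaw":85,"linear":[-0.8,0,27],"roll":0},{"jaw":85,"linear":[0,0,27],"roll":0},{"jaw":85,"linear":[0,0,27],"roll":0},{"jaw":85,"linear":[0,0,25],"roll":0},{"jaw":85,"linear":[0,0,0],"roll":0},{"jaw":40,"linear":[0,0,0],"roll":0},{"jaw":40,"linear":[0,0,0],"roll":0},{"jaw":40,"linear":[0,0,0],"roll":0},{"jaw":40,"linear":[0,0,0],"roll":0},{"jaw":40,"linear":[0,0,0],"roll":0},{"jaw":40,"linear":[0,0,0],"roll":0}]' 50
python3 -m inch '[{"jaw":40,"linear":[0,0,-10],"roll":0},{"jaw":40,"linear":[0,0,-10],"roll":0},{"jaw":40,"linear":[10,-8,0],"roll":0},{"jaw":40,"linear":[25,-16,0],"roll":0},{"jaw":40,"linear":[30,-16,0],"roll":0},{"jaw":40,"linear":[30,-16,0],"roll":0},{"jaw":40,"linear":[25,-16,0],"roll":0},{"jaw":40,"linear":[15,-8,0],"roll":0},{"jaw":40,"linear":[5,0,0],"roll":0},{"jaw":40,"linear":[0,0,0],"roll":0},{"jaw":40,"linear":[0,0,9],"roll":0},{"jaw":40,"linear":[0,0,7],"roll":0},{"jaw":40,"linear":[0,0,0],"roll":0}]'
```

```text
t: 14.55
eef_pos: [0.5822, 0.2225, 0.129]
eef_rot: [0.226, 3.13, 0.001]
force: [-0.3, 0.4, 5.3]
finger_gap: 0.0448
t: 15.85
eef_pos: [0.4312, 0.1634, 0.1296]
eef_rot: [-0.226, -3.131, 0.001]
force: [-1.1, -0.7, -3.9]
finger_gap: 0.0448
```

```bash
python3 -m inch '[{"jaw":40,"linear":[0,0,1.4],"roll":0},{"jaw":40,"linear":[0,0,1.4],"roll":0},{"jaw":40,"linear":[0,0,0],"roll":0}]' 25
python3 -m inch '[{"jaw":40,"linear":[6.7,0,-0.9],"roll":0},{"jaw":40,"linear":[6.7,0,-0.7],"roll":0},{"jaw":40,"linear":[6.7,0,-0.4],"roll":0},{"jaw":40,"linear":[6.7,0,-0.1],"roll":0},{"jaw":40,"linear":[6.7,0,0.2],"roll":0},{"jaw":40,"linear":[6.7,0,0.4],"roll":0},{"jaw":40,"linear":[6.7,0,0.8],"roll":0},{"jaw":40,"linear":[6.7,0,1.0],"roll":0},{"jaw":40,"linear":[6.7,0,1.3],"roll":0},{"jaw":40,"linear":[6.7,0,1.6],"roll":0},{"jaw":40,"linear":[1,0,0.4],"roll":0},{"jaw":40,"linear":[0,0,0],"roll":0}]'
python3 -m inch '[{"jaw":40,"linear":[0,0,0],"roll":0},{"jaw":40,"linear":[0,0,0],"roll":0},{"jaw":40,"linear":[0,0,-20],"roll":0},{"jaw":40,"linear":[0,0,-40],"roll":0},{"jaw":40,"linear":[0,0,-40],"roll":0},{"jaw":40,"linear":[0,0,-40],"roll":0},{"jaw":40,"linear":[0,0,0],"roll":0},{"jaw":40,"linear":[0,0,0],"roll":0}]' 60
python3 - <<'E'
from h import *
st,_=tool(); g=st["eef_pos"]+[0,0,.022]; look("t2",g-.085*ZC)
E
```

```text
t: 16.15
eef_pos: [0.4319, 0.1634, 0.129]
eef_rot: [0.227, 3.132, 0.0]
force: [-1.2, -0.3, 3.7]
finger_gap: 0.045
t: 17.35
eef_pos: [0.3689, 0.1736, 0.1291]
eef_rot: [0.226, 3.12, 0.003]
force: [4.1, -3.6, 32.1]
finger_gap: 0.0452
t: 18.15
eef_pos: [0.3641, 0.1732, 0.2648]
eef_rot: [0.227, 3.132, 0.001]
force: [1.0, 0.1, -5.0]
finger_gap: 0.0446
top [248.5 253.7] (array([303.15503, 194.68217], dtype=float32), array([0.99710506, 0.07603598], dtype=float32), np.float32(-7.4903297), np.float32(10.296852), 129)
side [199.3 171.7] (array([189.4004 , 180.43292], dtype=float32), array([0.276612  , 0.96098167], dtype=float32), np.float32(-20.18282), np.float32(18.430555), 492)
axis [-0.11   0.016  0.994] tilt deg toward robot 6.4
```

The side mask shows bottle 2 tilted only about 6°: its base slid on the table. I'll set it down again, press harder and grip more lightly for the tilt.

```bash
python3 -m inch '[{"jaw":40,"linear":[-5,0,40],"roll":0},{"jaw":40,"linear":[-10,0,40],"roll":0},{"jaw":40,"linear":[-15,0,30],"roll":0},{"jaw":40,"linear":[-15,0,12],"roll":0},{"jaw":40,"linear":[-15,0,6],"roll":0},{"jaw":40,"linear":[0,0,3],"roll":0},{"jaw":40,"linear":[0,0,0],"roll":0},{"jaw":40,"linear":[0,0,0],"roll":0}]' 60
python3 -m inch '[{"jaw":40,"linear":[0,0,1.5],"roll":0},{"jaw":40,"linear":[0,0,0],"roll":0}]' 60
```

```text
t: 19.05
eef_pos: [0.4231, 0.1646, 0.1341]
eef_rot: [-0.226, -3.133, -0.0]
force: [0.2, -0.6, -4.5]
finger_gap: 0.0447
t: 19.25
eef_pos: [0.4232, 0.1646, 0.1326]
eef_rot: [0.226, 3.133, 0.0]
force: [1.1, -0.0, -4.4]
finger_gap: 0.0447
```

```bash
python3 -m inch '[{"jaw":40,"linear":[0,0,1.5],"roll":0},{"jaw":40,"linear":[0,0,0],"roll":0}]' 60
python3 -m inch '[{"jaw":40,"linear":[0,0,1.5],"roll":0},{"jaw":40,"linear":[0,0,0],"roll":0}]' 60
python3 -m inch '[{"jaw":40,"linear":[0,0,1],"roll":0},{"jaw":40,"linear":[0,0,0],"roll":0}]' 60
```

```text
t: 19.45
eef_pos: [0.4233, 0.1646, 0.1308]
eef_rot: [0.226, 3.133, 0.0]
force: [-0.0, 0.5, -4.0]
finger_gap: 0.0446
t: 19.65
eef_pos: [0.4236, 0.1645, 0.1294]
eef_rot: [0.227, 3.133, 0.0]
force: [-0.2, -1.0, -2.3]
finger_gap: 0.0446
t: 19.85
eef_pos: [0.4241, 0.1646, 0.1292]
eef_rot: [0.226, 3.131, 0.0]
force: [-0.4, -0.1, 7.3]
finger_gap: 0.045
```

```bash
python3 -m inch '[{"jaw":40,"linear":[0,0,1.5],"roll":0},{"jaw":40,"linear":[0,0,0],"roll":0},{"jaw":40,"linear":[4,0,0],"roll":0},{"jaw":40,"linear":[5,0,0],"roll":0},{"jaw":40,"linear":[5,0,0],"roll":0}]' 20
python3 - <<'E'
from h import *
st,_=tool(); g=st["eef_pos"]+[0,0,.022]; look("t3",g-.085*np.array([-.2,.03,.98]));
E
```

```text
t: 20.35
eef_pos: [0.4127, 0.1664, 0.1292]
eef_rot: [0.227, 3.125, 0.001]
force: [2.4, -3.3, 13.9]
finger_gap: 0.0447
top [251.2 242.3] (array([303.25986, 194.5748 ], dtype=float32), array([0.9938837 , 0.11043175], dtype=float32), np.float32(-7.7206573), np.float32(10.390116), 127)
side [213.1 206. ] (array([211.7715, 210.629 ], dtype=float32), array([0.27366373, 0.96182543], dtype=float32), np.float32(-17.307985), np.float32(16.7624), 407)
axis [-0.127  0.019  0.992] tilt deg toward robot 7.4
```

```bash
python3 -m inch '[{"jaw":40,"linear":[0,0,1],"roll":0},{"jaw":40,"linear":[0,0,1],"roll":0},{"jaw":40,"linear":[0,0,0],"roll":0}]' 25
python3 -m inch '[{"jaw":40,"linear":[5,0,0],"roll":0},{"jaw":40,"linear":[6,0,0],"roll":0},{"jaw":40,"linear":[6,0,0],"roll":0}]' 25
python3 - <<'E'
from h import *
st,_=tool(); g=st["eef_pos"]+[0,0,.022]; look("t4",g-.085*np.array([-.2,.03,.98])); print(st["wrist_torque"])
a=cv2.imread("pics/t4_side.png")[110:270,130:300]
cv2.imwrite("pics/t4.png",cv2.resize(a,None,fx=4,fy=3.7,interpolation=2))
E
```

```text
t: 20.75
eef_pos: [0.4132, 0.1666, 0.129]
eef_rot: [0.226, 3.123, 0.001]
force: [-1.5, -3.3, 36.9]
finger_gap: 0.0451
t: 21.05
eef_pos: [0.3959, 0.169, 0.1276]
eef_rot: [0.227, 3.125, 0.001]
force: [2.4, -2.9, 10.4]
finger_gap: 0.0444
top [250.3 248.2] (array([303.21094, 194.63281], dtype=float32), array([0.99559516, 0.09375663], dtype=float32), np.float32(-7.613531), np.float32(10.342909), 128)
side [207.8 207.4] (array([210.04865, 210.57027], dtype=float32), array([0.42869312, 0.9034502 ], dtype=float32), np.float32(-16.475716), np.float32(16.919994), 370)
axis [-0.246  0.036  0.969] tilt deg toward robot 14.4
[-1.10871663 -0.78586028 -0.01998129]
```

View pics/t4.png

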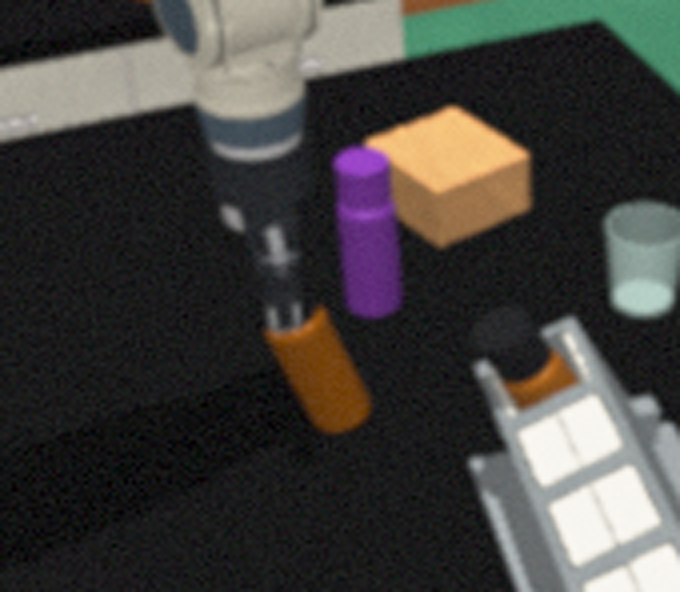

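The picture shows it rotating now: body from (300,325) to (340,420), about 14°. I'll continue.

```bash
python3 -m inch '[{"jaw":40,"linear":[0,0,1],"roll":0},{"jaw":40,"linear":[5,0,0.6],"roll":0},{"jaw":40,"linear":[6,0,0.8],"roll":0},{"jaw":40,"linear":[6,0,1.2],"roll":0},{"jaw":40,"linear":[6,0,1.4],"roll":0},{"jaw":40,"linear":[5,0,1.2],"roll":0},{"jaw":40,"linear":[0,0,0],"roll":0}]' 25
python3 - <<'E'
from h import *
st,_=tool(); g=st["eef_pos"]+[0,0,.022]; look("t5",g-.085*ZC)
E
```

```text
t: 21.85
eef_pos: [0.3658, 0.1732, 0.12]
eef_rot: [0.226, 3.13, 0.001]
force: [-3.2, -0.5, 12.0]
finger_gap: 0.0449
top [249.8 252.2] (array([250.55865, 241.62012], dtype=float32), array([-0.8612853 ,  0.50812167], dtype=float32), np.float32(-8.601745), np.float32(11.121323), 179)
side [204.3 208.3] (array([207.03094, 210.76428], dtype=float32), array([0.60714346, 0.79459226], dtype=float32), np.float32(-17.77701), np.float32(17.364239), 420)
axis [-0.394  0.057  0.917] tilt deg toward robot 23.5
```

```bash
python3 -m inch '[{"jaw":40,"linear":[4,0,1.2],"roll":0},{"jaw":40,"linear":[0,0,0],"roll":0}]' 25
python3 -m inch '[{"jaw":40,"linear":[0,0,0],"roll":0},{"jaw":40,"linear":[0,0,0],"roll":0},{"jaw":40,"linear":[0,0,-20],"roll":0},{"jaw":40,"linear":[0,0,-40],"roll":0},{"jaw":40,"linear":[0,0,-40],"roll":0},{"jaw":40,"linear":[0,0,-40],"roll":0},{"jaw":40,"linear":[0,0,-28],"roll":0},{"jaw":40,"linear":[0,0,0],"roll":0}]' 60
python3 - <<'E'
from h import *
st,_=tool(); g=st["eef_pos"]+[0,0,.022]; look("t6",g-.085*ZC); print(rolltocrate())
for k in (3,2,1): print(k,go(mouth(k)+ZC*.162-[0,0,.022]))
E
```

```text
t: 22.15
eef_pos: [0.362, 0.1738, 0.1187]
eef_rot: [0.226, 3.13, 0.001]
force: [-2.0, -0.6, 11.5]
finger_gap: 0.045
t: 22.95
eef_pos: [0.3623, 0.1739, 0.2885]
eef_rot: [0.226, 3.128, 0.003]
force: [0.4, 0.5, -3.3]
finger_gap: 0.0445
top [248.  254.5] (array([249.08772, 242.37895], dtype=float32), array([-0.8115405 ,  0.58429617], dtype=float32), np.float32(-10.602819), np.float32(13.808136), 285)
side [197.9 165.2] (array([200.90196, 168.07648], dtype=float32), array([0.57559747, 0.81773317], dtype=float32), np.float32(-19.330084), np.float32(19.65133), 510)
axis [-0.394  0.057  0.917] tilt deg toward robot 23.4
-4.199650645841935e-05
3 [-135.9 -209.1   32.9]
2 [-135.9 -289.1   32.9]
1 [-135.9 -369.1   32.9]
```

```bash
python3 -m inch '[{"jaw":40,"linear":[0,-12,0],"roll":0},{"jaw":40,"linear":[0,-25,0],"roll":0},{"jaw":40,"linear":[0,-30,0],"roll":0},{"jaw":40,"linear":[0,-30,0],"roll":0},{"jaw":40,"linear":[0,-30,0],"roll":0},{"jaw":40,"linear":[0,-30,0],"roll":0},{"jaw":40,"linear":[0,-30,0],"roll":0},{"jaw":40,"linear":[-10,-22,0],"roll":0},{"jaw":40,"linear":[-20,0,0],"roll":0},{"jaw":40,"linear":[-25,0,0],"roll":0},{"jaw":40,"linear":[-25,0,5],"roll":0},{"jaw":40,"linear":[-25,0,8],"roll":0},{"jaw":40,"linear":[-20,0,10],"roll":0},{"jaw":40,"linear":[-10,0,9],"roll":0},{"jaw":40,"linear":[0,0,0],"roll":0},{"jaw":40,"linear":[0,0,0],"roll":0}]'
python3 d.py 3
python3 - <<'E'
from h import *
print(go(mouth(3)+ZC*.162-[0,0,.022]))
st,_=tool(); g=st["eef_pos"]+[0,0,.022]; look("c3",g-.085*ZC)
E
```

```text
t: 24.65
eef_pos: [0.4635, -0.0526, 0.2528]
eef_rot: [-0.227, -3.131, -0.001]
force: [-0.6, 0.1, -4.3]
finger_gap: 0.0447
depth -16.7 x -1.3 y 0.1 Fz,Fx,Fy -3.6 -2.4 0.0
[-1.9 -0.1  1. ]
top [336.  215.1] (array([334.25   , 207.28125], dtype=float32), array([-0.43383655,  0.9009916 ], dtype=float32), np.float32(-9.555379), np.float32(12.402301), 256)
side [260.1 211.7] (array([263.34818, 213.32495], dtype=float32), array([0.54829216, 0.8362869 ], dtype=float32), np.float32(-19.381561), np.float32(18.688852), 517)
axis [-0.407  0.059  0.911] tilt deg toward robot 24.3
```

Tilt is 24.3° over cell 3. Now probing in.

```bash
python3 -m inch '[{"jaw":40,"linear":[-2,0,1],"roll":0},{"jaw":40,"linear":[-2.1,0,4.5],"roll":0},{"jaw":40,"linear":[-2.1,0,4.5],"roll":0},{"jaw":40,"linear":[-2.1,0,4.5],"roll":0},{"jaw":40,"linear":[-2.1,0,4.5],"roll":0},{"jaw":40,"linear":[-2.1,0,4.5],"roll":0},{"jaw":40,"linear":[-2.1,0,4.5],"roll":0},{"jaw":40,"linear":[-2.1,0,4.5],"roll":0},{"jaw":40,"linear":[-1.7,0,3.6],"roll":0},{"jaw":40,"linear":[-1.7,0,3.6],"roll":0}]'; python3 d.py 3
python3 -m inch '[{"jaw":40,"linear":[-1.3,0,2.7],"roll":0},{"jaw":40,"linear":[-1.3,0,2.7],"roll":0},{"jaw":40,"linear":[-0.8,0,1.8],"roll":0}]'; python3 d.py 3
python3 -m inch '[{"jaw":40,"linear":[-0.8,0,1.8],"roll":0},{"jaw":40,"linear":[-0.4,0,0.9],"roll":0}]'; python3 d.py 3
python3 -m inch '[{"jaw":40,"linear":[-0.8,0,1.8],"roll":0},{"jaw":40,"linear":[-0.4,0,0.9],"roll":0}]'; python3 d.py 3
```

```text
t: 25.75
eef_pos: [0.4843, -0.0555, 0.2132]
eef_rot: [-0.226, -3.132, -0.0]
force: [-4.8, 0.7, -2.7]
finger_gap: 0.0447
depth 28.1 x 1.0 y 0.2 Fz,Fx,Fy -0.4 -5.5 -0.0
t: 26.05
eef_pos: [0.4878, -0.056, 0.2061]
eef_rot: [-0.227, -3.133, -0.0]
force: [-4.9, 0.9, -3.4]
finger_gap: 0.0447
depth 36.0 x 1.1 y 0.2 Fz,Fx,Fy -1.0 -5.9 0.2
t: 26.25
eef_pos: [0.4886, -0.0561, 0.2057]
eef_rot: [0.226, 3.132, -0.001]
force: [-16.8, 2.7, 27.6]
finger_gap: 0.0451
depth 36.7 x 1.7 y 0.2 Fz,Fx,Fy 32.2 -3.7 0.2
t: 26.45
eef_pos: [0.4904, -0.0567, 0.2059]
eef_rot: [0.226, 3.128, -0.004]
force: [-23.8, 2.6, 49.3]
finger_gap: 0.0449
depth 37.3 x 3.5 y -0.1 Fz,Fx,Fy 54.8 -0.8 -0.8
```

Firm stop at 37 mm, so cell 3 holds a jar. I'll withdraw and go to cell 2.

```bash
python3 -m inch '[{"jaw":40,"linear":[2,0,-4],"roll":0},{"jaw":40,"linear":[4.2,0,-9],"roll":0},{"jaw":40,"linear":[6.3,0,-13.5],"roll":0},{"jaw":40,"linear":[6.3,0,-13.5],"roll":0},{"jaw":40,"linear":[6.3,0,-13.5],"roll":0},{"jaw":40,"linear":[2,0,-4.5],"roll":0},{"jaw":40,"linear":[0,-10,0],"roll":0},{"jaw":40,"linear":[0,-20,0],"roll":0},{"jaw":40,"linear":[0,-20,0],"roll":0},{"jaw":40,"linear":[0,-20,0],"roll":0},{"jaw":40,"linear":[0,-10,0],"roll":0},{"jaw":40,"linear":[0,0,0],"roll":0},{"jaw":40,"linear":[0,0,0],"roll":0}]'
python3 d.py 2
python3 - <<'E'
from h import *
print(go(mouth(2)+ZC*.162-[0,0,.022]))
st,_=tool(); g=st["eef_pos"]+[0,0,.022]; look("c2",g-.085*ZC)
e,d=ray("side",(0,0))
a=cv2.imread("pics/c2_side.png")[130:300,200:350]
cv2.imwrite("pics/c2.png",cv2.resize(a,None,fx=4,fy=3.5,interpolation=2))
E
```

```text
t: 27.75
eef_pos: [0.452, -0.1317, 0.2587]
eef_rot: [-0.228, -3.133, -0.001]
force: [0.7, 0.9, -3.4]
finger_gap: 0.0449
depth -22.1 x 1.1 y 0.2 Fz,Fx,Fy -3.4 -0.9 1.0
[-2.  -0.2  6.9]
top [367.3 219.5] (array([365.24423, 213.22772], dtype=float32), array([0.74771196, 0.6640232 ], dtype=float32), np.float32(-10.299664), np.float32(11.294808), 303)
side [268.4 230.1] (array([270.72903, 231.66783], dtype=float32), array([0.4007052, 0.9162071], dtype=float32), np.float32(-25.9275), np.float32(19.995483), 572)
axis [-0.293  0.043  0.955] tilt deg toward robot 17.3
```

View pics/c2.png

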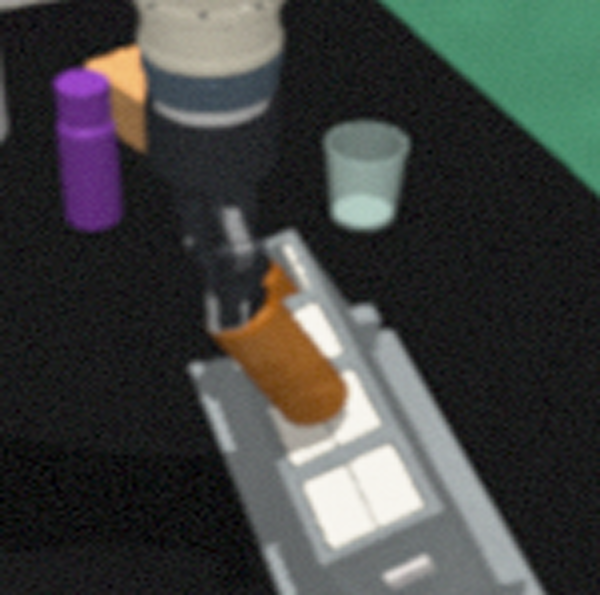

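Bottle 2 is tilted and centred over cell 2, base at (315,400). The tilt figure of 17° is off because the mask merges with bottle 1 behind it. Cell 1 is still shut below it. Probing cell 2.

```bash
python3 -m inch '[{"jaw":40,"linear":[-2,0,6],"roll":0},{"jaw":40,"linear":[-2.1,0,4.5],"roll":0},{"jaw":40,"linear":[-2.1,0,4.5],"roll":0},{"jaw":40,"linear":[-2.1,0,4.5],"roll":0},{"jaw":40,"linear":[-2.1,0,4.5],"roll":0},{"jaw":40,"linear":[-2.1,0,4.5],"roll":0},{"jaw":40,"linear":[-2.1,0,4.5],"roll":0},{"jaw":40,"linear":[-2.1,0,4.5],"roll":0},{"jaw":40,"linear":[-1.7,0,3.6],"roll":0},{"jaw":40,"linear":[-1.7,0,3.6],"roll":0}]'; python3 d.py 2
python3 -m inch '[{"jaw":40,"linear":[-1.3,0,2.7],"roll":0},{"jaw":40,"linear":[-1.3,0,2.7],"roll":0},{"jaw":40,"linear":[-0.8,0,1.8],"roll":0}]'; python3 d.py 2
python3 -m inch '[{"jaw":40,"linear":[-0.8,0,1.8],"roll":0},{"jaw":40,"linear":[-0.4,0,0.9],"roll":0}]'; python3 d.py 2
python3 -m inch '[{"jaw":40,"linear":[-0.8,0,1.8],"roll":0},{"jaw":40,"linear":[-0.4,0,0.9],"roll":0}]'; python3 d.py 2
```

```text
t: 28.85
eef_pos: [0.472, -0.1346, 0.214]
eef_rot: [-0.227, -3.133, 0.0]
force: [-0.7, 0.3, -3.6]
finger_gap: 0.0448
depth 27.0 x 0.6 y 0.2 Fz,Fx,Fy -2.9 -2.2 0.2
t: 29.15
eef_pos: [0.4753, -0.1351, 0.2069]
eef_rot: [-0.227, -3.133, -0.0]
force: [0.1, -0.3, -3.3]
finger_gap: 0.0447
depth 34.8 x 0.6 y 0.2 Fz,Fx,Fy -3.1 -1.3 -0.3
t: 29.35
eef_pos: [0.4764, -0.1352, 0.2044]
eef_rot: [-0.227, -3.133, 0.0]
force: [0.0, -0.0, -3.4]
finger_gap: 0.0451
depth 37.6 x 0.6 y 0.2 Fz,Fx,Fy -3.1 -1.4 -0.0
t: 29.55
eef_pos: [0.4776, -0.1354, 0.2017]
eef_rot: [0.227, 3.133, 0.0]
force: [0.4, -0.3, -4.0]
finger_gap: 0.0448
depth 40.6 x 0.5 y 0.2 Fz,Fx,Fy -3.8 -1.3 -0.3
```

```bash
python3 -m inch '[{"jaw":40,"linear":[-0.8,0,1.8],"roll":0},{"jaw":40,"linear":[-0.8,0,1.8],"roll":0},{"jaw":40,"linear":[-0.8,0,1.8],"roll":0}]'; python3 d.py 2
python3 -m inch '[{"jaw":40,"linear":[-0.8,0,1.8],"roll":0},{"jaw":40,"linear":[-0.8,0,1.8],"roll":0},{"jaw":40,"linear":[-0.8,0,1.8],"roll":0}]'; python3 d.py 2
```

```text
t: 29.85
eef_pos: [0.48, -0.1358, 0.1962]
eef_rot: [0.227, 3.133, -0.0]
force: [-0.4, -0.2, -4.3]
finger_gap: 0.0447
depth 46.5 x 0.4 y 0.2 Fz,Fx,Fy -3.7 -2.1 -0.3
t: 30.15
eef_pos: [0.4824, -0.1361, 0.1908]
eef_rot: [-0.227, -3.133, 0.0]
force: [-0.3, -1.0, -3.6]
finger_gap: 0.0444
depth 52.4 x 0.3 y 0.2 Fz,Fx,Fy -3.2 -1.7 -1.1
```

Cell 2 is empty. Continuing to the floor.

```bash
python3 -m inch '[{"jaw":40,"linear":[-1.7,0,3.6],"roll":0},{"jaw":40,"linear":[-1.7,0,3.6],"roll":0},{"jaw":40,"linear":[-1.7,0,3.6],"roll":0},{"jaw":40,"linear":[-1.7,0,3.6],"roll":0}]'; python3 d.py 2
python3 -m inch '[{"jaw":40,"linear":[-1.7,0,3.6],"roll":0},{"jaw":40,"linear":[-1.7,0,3.6],"roll":0},{"jaw":40,"linear":[-1.7,0,3.6],"roll":0},{"jaw":40,"linear":[-1.7,0,3.6],"roll":0}]'; python3 d.py 2
python3 -m inch '[{"jaw":40,"linear":[-1.3,0,2.7],"roll":0},{"jaw":40,"linear":[-1.3,0,2.7],"roll":0},{"jaw":40,"linear":[-0.8,0,1.8],"roll":0},{"jaw":40,"linear":[-0.8,0,1.8],"roll":0}]'; python3 d.py 2
```

```text
t: 30.55
eef_pos: [0.4892, -0.1371, 0.1762]
eef_rot: [-0.227, -3.133, -0.0]
force: [-1.0, 0.2, -3.5]
finger_gap: 0.0447
depth 68.6 x 0.4 y 0.2 Fz,Fx,Fy -2.7 -2.4 0.1
t: 30.95
eef_pos: [0.4959, -0.138, 0.1619]
eef_rot: [0.227, 3.133, 0.0]
force: [0.1, -0.3, -4.0]
finger_gap: 0.0449
depth 84.5 x 0.5 y 0.2 Fz,Fx,Fy -3.7 -1.5 -0.3
t: 31.35
eef_pos: [0.5, -0.1386, 0.1531]
eef_rot: [0.227, 3.133, 0.0]
force: [0.1, 0.4, -4.7]
finger_gap: 0.0449
depth 94.2 x 0.5 y 0.2 Fz,Fx,Fy -4.2 -1.9 0.4
```

```bash
python3 -m inch '[{"jaw":40,"linear":[-0.8,0,1.8],"roll":0},{"jaw":40,"linear":[-0.8,0,1.8],"roll":0},{"jaw":40,"linear":[0,0,0],"roll":0}]'; python3 d.py 2
python3 -m inch '[{"jaw":40,"linear":[-0.8,0,1.8],"roll":0},{"jaw":40,"linear":[0,0,0],"roll":0}]'; python3 d.py 2
python3 -m inch '[{"jaw":40,"linear":[-0.8,0,1.8],"roll":0},{"jaw":40,"linear":[0,0,0],"roll":0}]'; python3 d.py 2
```

```text
t: 31.65
eef_pos: [0.5015, -0.1389, 0.1493]
eef_rot: [-0.227, -3.133, -0.0]
force: [-0.1, 0.0, -4.5]
finger_gap: 0.0448
depth 98.2 x 0.3 y 0.2 Fz,Fx,Fy -4.0 -2.0 0.0
t: 31.85
eef_pos: [0.5023, -0.139, 0.1476]
eef_rot: [-0.227, -3.133, -0.0]
force: [0.6, -0.4, -4.6]
finger_gap: 0.0448
depth 100.1 x 0.3 y 0.2 Fz,Fx,Fy -4.4 -1.4 -0.3
t: 32.05
eef_pos: [0.5032, -0.1391, 0.1461]
eef_rot: [0.227, 3.133, -0.0]
force: [-0.5, 0.9, -2.1]
finger_gap: 0.0452
depth 101.9 x 0.4 y 0.1 Fz,Fx,Fy -1.6 -1.4 0.8
```

```bash
python3 -m inch '[{"jaw":40,"linear":[-0.8,0,1.8],"roll":0},{"jaw":40,"linear":[0,0,0],"roll":0}]'; python3 d.py 2
python3 -m inch '[{"jaw":40,"linear":[-0.8,0,1.8],"roll":0},{"jaw":40,"linear":[0,0,0],"roll":0}]'; python3 d.py 2
```

```text
t: 32.25
eef_pos: [0.5037, -0.1392, 0.1461]
eef_rot: [0.226, 3.132, -0.001]
force: [-8.4, 2.0, 17.6]
finger_gap: 0.0448
depth 102.1 x 0.9 y 0.1 Fz,Fx,Fy 19.5 -0.3 0.7
t: 32.45
eef_pos: [0.504, -0.1393, 0.1461]
eef_rot: [0.226, 3.131, -0.003]
force: [-17.5, 5.1, 36.3]
finger_gap: 0.0446
depth 102.2 x 1.2 y 0.2 Fz,Fx,Fy 40.5 -1.0 2.5
```

On the floor at 102 mm, the same reading as bottle 1. I'll relax, release and retreat.

```bash
python3 -m inch '[{"jaw":40,"linear":[1.3,0,-2.8],"roll":0},{"jaw":40,"linear":[0,0,0],"roll":0},{"jaw":52,"linear":[0,0,0],"roll":0},{"jaw":62,"linear":[0,0,0],"roll":0},{"jaw":62,"linear":[0,0,0],"roll":0},{"jaw":62,"linear":[0,0,0],"roll":0}]'; python3 d.py 2
python3 -m inch '[{"jaw":62,"linear":[0,0,-10],"roll":0},{"jaw":62,"linear":[0,0,-30],"roll":0},{"jaw":62,"linear":[0,0,-30],"roll":0},{"jaw":62,"linear":[0,0,-30],"roll":0},{"jaw":62,"linear":[40,0,0],"roll":0},{"jaw":62,"linear":[45,0,0],"roll":0},{"jaw":62,"linear":[45,0,0],"roll":0},{"jaw":62,"linear":[0,0,0],"roll":0},{"jaw":62,"linear":[0,0,0],"roll":0},{"jaw":62,"linear":[0,0,0],"roll":0}]'
python3 - <<'E'
from h import *
from bench import capture
a=capture("side");b=capture("top"); cv2.imwrite("pics/end_side.png",a); cv2.imwrite("pics/end_top.png",b)
for k in (2,4): print(k,"expected cap top side/top px",proj("side",mouth(k)+.06*ZC).round(1),proj("top",mouth(k)+.06*ZC).round(1))
cv2.imwrite("pics/end.png",cv2.resize(np.hstack([a[110:310,180:340],b[110:310,190:420]]),None,fx=2.05,fy=2.05*1.4,interpolation=2))
E
```

```text
t: 33.05
eef_pos: [0.5035, -0.1392, 0.1449]
eef_rot: [-0.227, -3.133, -0.0]
force: [-0.4, -0.0, 0.8]
finger_gap: 0.0619
depth 103.1 x 0.3 y 0.2 Fz,Fx,Fy 0.9 0.0 -0.1
t: 34.05
eef_pos: [0.3755, -0.1208, 0.2458]
eef_rot: [0.227, 3.132, -0.001]
force: [0.0, 0.4, 0.8]
finger_gap: 0.062
2 expected cap top side/top px [271.8 235.8] [365.5 216.6]
4 expected cap top side/top px [255.9 197.5] [305.2 207.7]
```

View pics/end.png

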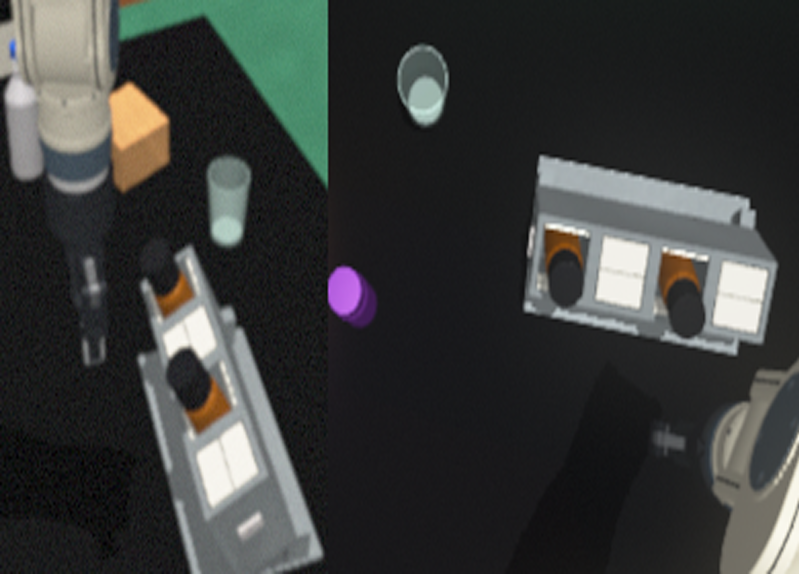

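Final view: both bottles stand in the crate, in cells 4 and 2. Cap tops in the top view are at about (306,209) and (364,218), within 2 px of the (305,208) and (366,217) expected on the floor. The gripper is clear and the bystanders look unmoved, so I'm handing in.

```bash
python3 -c "
from bench import ticket; print(ticket.sign_off())"
```

```text
the job is handed in; nothing more can be done
None
```

Both amber bottles are in the crate, base first and down on the cell floors: bottle 1 in cell 4 and bottle 2 in cell 2. Cell 3 was occupied: bottle 2 stopped firmly about 37 mm in, so I moved it on to cell 2. I signed off at about 34 s of the 72 s allowed, and the sign-off reports no verdict.

- **Tilting:** the tool can't tilt, so I gripped each cap, pressed the base on the table and swung the bottle about the jaws to roughly 25°.
- **Retry:** bottle 2 slid on the table at first and tilted only about 6°, so I set it down and pressed harder, which reached about 24°.

**Last checks:**
- **Floor contact:** both bottles stopped at the same depth, reading 102–103 mm, with about 40–50 N of push. That is about 2 mm short of the nominal 105 mm, which I put down to my estimate of the grip height.
- **Cap positions:** in the final top view both caps were within about 2 px of where a bottle on the floor should show. Bottle 2 may lean slightly towards the robot.
- **Gripper:** clear of everything, with about 1 N on the wrist.
- **Bystanders:** the beaker, water bottle and carton looked unmoved in the final pictures, judged by eye rather than measured.
- **Disagreement:** one tilt reading of 17° over cell 2 was wrong because the colour mask merged with bottle 1 behind it. The picture showed the tilt was fine.

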